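# Fit a lock plug with the sprung tongs

### The arm

A 6-joint arm with a two-finger parallel gripper is mounted at the origin on the work surface. World frame = base frame: x ahead of the robot, y to its left, z up, the work surface at z = 0. Lengths are in m, angles in rad, forces in N, time in s.
With the tool pointing down it reaches from about 0.4 to 0.925 m from the base axis. Payload 12.5 kg.
Tool frame: the origin (TCP) lies on the mounting face of the last link; the fingertips stand 190 mm ahead of it and the grasp point (between the pads) lies 171 mm ahead of it; x points along the fingers, y is the direction in which the jaws open and shut, and the axes are right-handed (so a half turn about x gives the same grasp; the last joint's range is limited). The gripper opens to 95 mm and grips with 3 to 60 N. Pads are 20 mm wide; open, the fingers measure 119 mm over their backs; the gripper's body (75 mm by 180 mm) begins 59 mm behind the grasp point.
Start: joints at [-1.376, 0.491, 1.559, -0, 1.092, -0.106], TCP at [0.185, -0.597, 0.405] pointing down, gripper open.
Joint ranges: [-3.1, 3.1], [-0.84, 2.19], [0.05, 2.79], [-1.13, 4.28], [0.06, 2.93], [-2.69, 2.69]. Speed limits (rad/s): [2.22, 2.22, 2.79, 3.14, 3.14, 3.14].

### API

Orientations are given as a unit quaternion [x, y, z, w].
In Python, from station import manip gives the robot as it stands.
- The arm moves only by the tool arm_command, never from a script. Its argument "plan" is text: rows parted by semicolons, each of 7 numbers parted by spaces: the closure in counts, from 0 (fully open) to 255 (shut), then the shift along the tool's x, y, z in m, then the turn, a rotation vector about the tool's x, y, z in degrees. A call has 1 to 20 rows; each row is the pose to reach, as a shift and turn from the pose commanded when the call began, along the tool's axes at that moment; what a row does not reach only later rows make up. A row lasts 1/8 s, in which the tool goes at most 62.5 mm and 10.7 degrees, less where a joint would pass 70% of its speed; a pose out of reach is approached as far as the arm can. A call with a gripper value outside its range is refused whole. The fingers move at their own pace and stop on an object; "grip_force" is the grip in N (left out, the last holds). Time passes only in rows, so rows that repeat a pose let the fingers close. It gives the time, the measured TCP pose, the force and the opening at its end, in the units of the state.
- manip.observe(): the state, without advancing time (a new reading comes with each control period).
- manip.read_camera(name): name is "scene" or "top" or "wrist"; returns a dict with "pixels" (384x512x3 uint8, blue, green, red), "K" (3x3 intrinsics, pixels), "distortion" ([k1, k2, p1, p2, k3] as OpenCV has them; the pictures are not rectified), "rvec" (rotation vector, rad) and "tvec" (3), from world to camera coordinates, as OpenCV has them. Camera axes: x right, y down, z forward; pixel columns grow to the right and rows downward; lengths in m; the calibration is good to about 2 mm. A picture is of the moment at which its call begins. There is no depth.
- manip.close_job(): hands the job in, once; it reports no verdict.
The state is a dict: "clock": time; "joint_positions": joint angles; "joint_velocities": joint speeds; "effort": joint torques, N m; "position": TCP position; "tcp_rot": TCP orientation; "ft_force": force on the tool from outside, world axes, zero at the start; "ft_torque": the same for the moment, N m; "opening": finger opening in m.
Only numpy, scipy, OpenCV 4.12 (cv2) and the standard library are available. Lean on these libraries where they do the work, as an engineer would, in place of code of your own. Each camera call takes 0.05 s, during which the arm holds its last target.

### The job

Take the sprung tongs from their stand, squeeze them on the tall plain lock plug and lift it out of the nest tray; the plug is greased, so never touch it with your fingers. Still using the tongs, put it foot down into the bored lock body and push it down past the two sprung balls until you feel it bottom (how deep that is differs from lock to lock), bear on it firmly there for a moment (about 10 N more than the push past the balls took) but without ramming it, then let go of it, leaving it fully home, stand the tongs back upright in their stand and leave everything else alone.

Things in the scene. Friction and masses are not known exactly. Their poses are not given: they have to be found in the camera images.
- tongs: Plain steel spring tongs upright in the stand, legs down. Origin: midway between the leg ends, at their lower end (at rest 8 mm above the table); z up; the legs lie either side along y. Each leg is a flat straight bar 18 mm wide (x), 5 mm thick (y), z 0 to 128 mm; a thin bow joins them above, to z 140 mm. Free, the legs are 42 mm over their outer faces, 32 mm between the inner. 150 g.
- tongs_grip (a point): Where to hold the tongs: midway between the legs, 95 mm above their ends. Squeezed along y on the outer flats, the legs close in parallel by up to 12 mm each, each sprung outward with 1.6 N per mm of its travel. At 33 to 35 mm outside width they are held well and still open (gap 23 to 25 mm); closing onto the plug (26 mm) takes 13 N, so grip with 40 N or more there; they reopen by themselves.
- stand: Fixed dark wooden block 50 x 85 x 45 mm (x, y, z). Origin: centre of its underside. In its top is one oblong pocket 23 x 47 mm (x, y), 37 mm deep (floor 8 mm above the table), chamfered 4 mm, where the tong legs stand; legs open, they have 2.5 mm play each way.
- tray: Fixed plywood nest tray 170 x 60 x 22 mm, long along its x. Origin: centre of its underside. Three round nests 19 mm wide and 12 mm deep at x = -55, 0 and +55 mm, y = 0, each holding one lock plug upright.
- plug: The lock plug to be fitted: plain brass pin 16 mm in diameter, 50 mm long, of one width all the way up, foot slightly chamfered. Origin: centre of its foot, z up along it. It stands in one of the nests, foot 10 mm above the table, so 38 mm of it stands out of the tray. About 70 g.
- spare_short: Short plain brass pin, 16 mm in diameter, only 30 mm long, in another nest; not wanted, leave alone. Origin: centre of its foot.
- spare_wide: Brass pin with a 16 mm shank and a wide head of 26 mm, about 50 mm tall, in another nest; not wanted, leave alone. Origin: centre of its foot.
- lock: The lock to be fitted, a fixed steel block 60 x 60 x 46 mm on a thin 84 mm square foot plate. Origin: centre of the underside. Two small spring-loaded balls stand 2.5 mm into its bore from either side (along x), 36 mm above the table; the plug must be pushed between them against a drag of some 4 to 12 N, and they hold it by friction wherever it stops.
- lock_mouth (a point): Centre of the round bore's mouth in the block's top face, 46 mm above the table. The bore is 18 mm wide with a 2 mm chamfer and goes straight down; its bottom, the seat, lies 20 to 32 mm below the mouth, deeper in some locks than in others, so feel for it. By itself the plug drops no farther than the balls, 10 mm below the mouth. Home, the plug's top stands 18 to 30 mm above the block.
- seat: The flat steel disc at the bottom of the bore, on which the plug must land; it gives by less than 0.1 mm per N. How deep it lies is not measured: its upper face is somewhere 14 to 26 mm above the table. The origin given here is only the point on the bore's axis at the underside of the lock. Opening, the tongs may draw the plug up a little: push its top down again with the shut tongs.
- spool_a: Thread spool 30 mm wide, 44 mm tall; bystander. Origin: underside.
- spool_b: Thread spool 30 mm wide, 44 mm tall; bystander. Origin: underside.
- padlock: Brass padlock 45 mm wide, 73 mm tall, standing; bystander. Origin: underside.
- oil: Small oil bottle 40 mm wide, 90 mm tall; bystander. Origin: underside.
- driver: Screwdriver with black handle lying on the table; bystander.
Not all that is in view belongs to the job. Leave any green look-alike of the tongs alone.

How it is judged:
On the way, in this order (a step that is already met when the one before it is completed fails the run):
1. the plug is held up out of the tray by the tongs (height (world z) of plug above 0.03 m and contact force between tongs and plug above 1.5 N), for 0.2 s.
2. the plug, in the bore, is borne on with the tongs against the seat with more than 5 N (contact force between plug and seat above 5 N and contact force between tongs and plug above 2 N and horizontal distance between plug and seat below 0.004 m), for 0.15 s.
At the end, for the whole second after the job is handed in: The plug is left in the bore past the balls: upright (0.1 rad), within 4 mm of its axis, foot at most 28 mm above the lock's underside; the tongs stand released in the stand's pocket, within 7 mm of its centre, leg ends within 4 mm of its floor, tilted less than 0.15 rad; both at rest (z of plug in the frame of seat below 0.028 m and horizontal distance between plug and seat below 0.004 m and angle between plug's own z axis and vertical below 0.1 rad and horizontal distance between tongs and stand below 0.007 m and z of tongs in the frame of stand below 0.012 m and angle between tongs's own z axis and vertical below 0.15 rad and contact force between tongs and plug below 0.1 N and linear speed of each of plug, tongs below 0.02 m/s); the robot touches nothing.
It fails at once if the fingers touch the greased plug (contact force between the fingers and plug above 0.3 N).
It fails at once if the plug is rammed on the seat with more than 18 N (contact force between plug and seat above 18 N).
It fails at once if a spare pin is moved by more than 12 mm (distance of any of spare_short, spare_wide from where it was at the start of the episode above 0.012 m).
It fails at once if a bystander is moved by more than 30 mm (distance of any of spool_a, spool_b, padlock, oil, driver from where it was at the start of the episode above 0.03 m).
It also fails if it takes over 70 s, if anything falls off the work surface, if the arm or the gripper's body presses on something with over 40 N, if the wrist force passes 120 N, or if a joint passes its speed limit or range.

## Working session

There is one attempt and no reset: what is moved stays moved. The work goes in short steps, Python scripts to look and compute and a tool call to move; the robot and the scene stay as the last step left them, time stands still between calls to the robot, and variables do not carry over. Pictures are saved under pics/ and viewed, and the job is handed in when it is done.

Besides the shell and the picture viewer there is one more tool, called after "Call:" by a JSON object that holds its "name" and its "arguments". arm_command: Moves the arm, as the interface text tells. Its arguments: {"type":"object","properties":{"plan":{"type":"string"},"grip_force":{"type":"number"}},"required":["plan"]}

```bash
ls; mkdir -p pics; cat > h.py <<'E'
import numpy as np, cv2, json
from station import manip
def snap(n,f):
    c=manip.read_camera(n); cv2.imwrite(f'pics/{f}.png',c['pixels'])
    np.savez(f'pics/{f}.npz',**{k:np.array(v) for k,v in c.items()}); return c
def load(f): return dict(np.load(f'pics/{f}.npz'))
def ray(c,uv):
    p=cv2.undistortPoints(np.array([[uv]],float),c['K'],c['distortion'])[0,0]
    R=cv2.Rodrigues(np.array(c['rvec'],float))[0]; t=np.array(c['tvec'],float).ravel()
    d=R.T@np.array([p[0],p[1],1]); return -R.T@t, d/np.linalg.norm(d)
def atz(c,uv,z):
    o,d=ray(c,uv); return o+d*(z-o[2])/d[2]
def proj(c,P):
    return cv2.projectPoints(np.array(P,float).reshape(-1,3),np.array(c['rvec'],float),np.array(c['tvec'],float),c['K'],c['distortion'])[0].reshape(-1,2)
def tri(obs):
    A=np.zeros((3,3));b=np.zeros(3);L=[]
    for c,uv in obs:
        o,d=ray(c,uv);M=np.eye(3)-np.outer(d,d);A+=M;b+=M@o;L.append((o,M))
    X=np.linalg.solve(A,b); return X,[float(np.linalg.norm(M@(X-o))) for o,M in L]
E
python3 - <<'E'
from h import *
s=manip.observe(); print({k:np.round(v,4).tolist() for k,v in s.items()})
for n in('scene','top','wrist'):
    c=snap(n,n+'0'); o,d=ray(c,(256,192)); print(n,o.round(3),d.round(3))
E
```

```text
pics
{'clock': 0.0, 'joint_positions': [-1.3756, 0.4915, 1.5595, -0.0, 1.0917, -0.1056], 'joint_velocities': [-0.0003, 0.0031, -0.0016, 0.0015, 0.0013, -0.0008], 'effort': [0.0004, -61.2628, -25.8177, 0.0693, 0.0483, -0.0002], 'position': [0.1852, -0.5969, 0.4042], 'tcp_rot': [-0.6991, -0.1064, 0.6991, -0.1056], 'ft_force': [-0.3823, 0.1212, -0.717], 'ft_torque': [0.0361, 0.0257, -0.0371], 'opening': 0.095}
scene [0.983 0.219 0.855] [-0.488 -0.286 -0.825]
top [ 0.366 -0.064  0.881] [ 0.193  0.028 -0.981]
wrist [ 0.265 -0.57   0.384] [-0.3   -0.083 -0.95 ]
```

View pics/scene0.png

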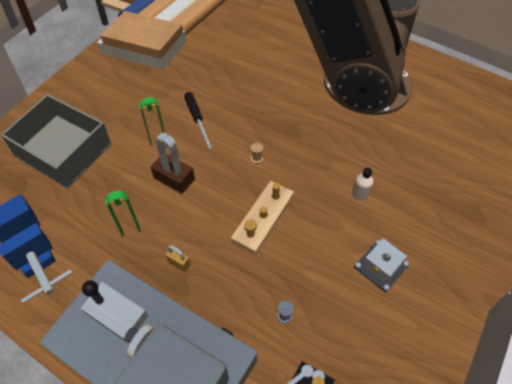

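View pics/top0.png

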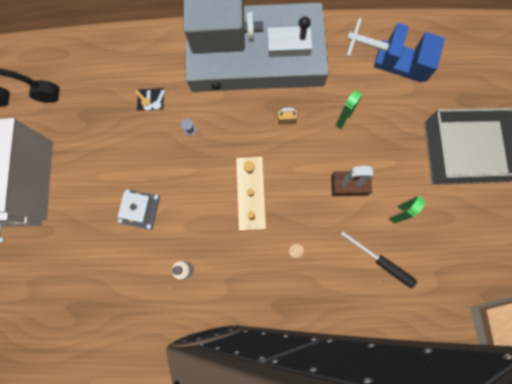

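View pics/wrist0.png

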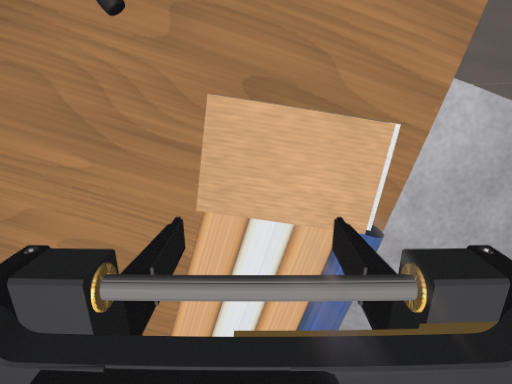

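Scene: tongs in the stand at about (172,165), tray at (262,215), lock at (385,260), with green decoys at (150,115) and (120,205). Top view: stand at (352,183), tray at (251,193), lock at (138,209). I'll enlarge these.

```bash
python3 - <<'E'
from h import *
t=load('top0')['pixels'];s=load('scene0')['pixels']
def crop(im,x,y,w,h,k): return cv2.resize(im[y:y+h,x:x+w],(w*k,h*k),interpolation=cv2.INTER_CUBIC)
a=np.hstack([crop(t,322,155,60,50,6),crop(t,222,150,60,50,6)]);b=np.hstack([crop(t,222,195,60,50,6),crop(t,110,182,60,50,6)])
cv2.imwrite('pics/tc.png',np.vstack([a,b]))
a=np.hstack([crop(s,145,128,60,70,6),crop(s,230,180,66,70,6)])
cv2.imwrite('pics/sc.png',a)
c=load('top0')
for n,uv,z in [('stand',(352,183),.045),('tray',(251,193),.022),('lock',(135,207),.046)]: print(n,atz(c,uv,z).round(3))
E
```

```text
stand [ 0.544 -0.258  0.045]
tray [ 0.533 -0.028  0.022]
lock [0.505 0.237 0.046]
```

View pics/tc.png

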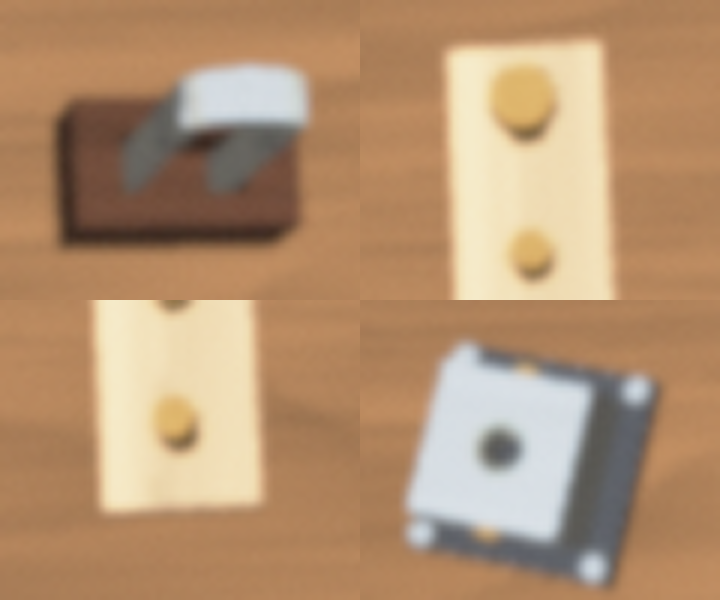

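View pics/sc.png

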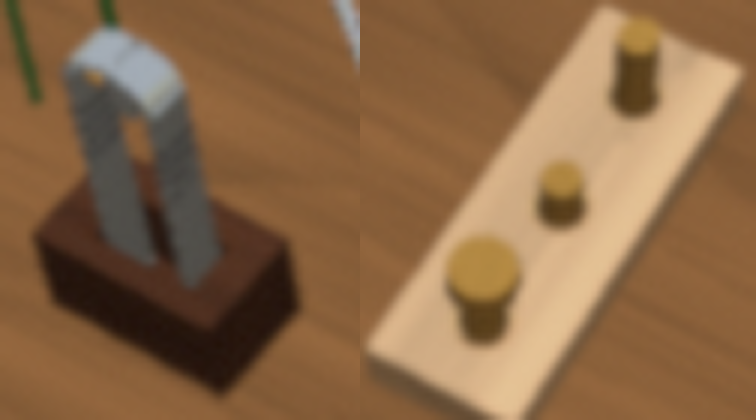

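```bash
cat >> h.py <<'E'
from scipy.spatial.transform import Rotation as Ro
def pose():
    s=manip.observe(); return np.array(s['position']),Ro.from_quat(s['tcp_rot']).as_matrix()
def goal(P,R):
    """shift (mm) and rotvec deg in current tool frame"""
    p,R0=pose(); return (R0.T@(np.array(P)-p)*1000).round(1), np.degrees(Ro.from_matrix(R0.T@R).as_rotvec()).round(2)
def down(yaw,sgn=1):
    """tool x down, tool y = sgn*(world y rotated by yaw)"""
    y=sgn*np.array([-np.sin(yaw),np.cos(yaw),0]);x=np.array([0,0,-1.]);return np.c_[x,y,np.cross(x,y)]
E
python3 - <<'E'
from h import *
p,R=pose();print(R.round(3))
c=load('wrist0');o,d=ray(c,(256,192));Rc=cv2.Rodrigues(c['rvec'])[0]
print('cam in tool',(R.T@(o-p)).round(4)); print((R.T@Rc.T).round(3))
for s in(1,-1): print(s,goal([0.45,-0.26,0.42],down(0,s)))
t=load('top0')
for n,uv,z in [('spoolb',(296,250),.044),('green1',(404,205),.14),('green2',(352,97),.14),('padl',(287,115),.05),('oil',(180,270),.09),('spoola',(187,126),.044)]: print(n,atz(t,uv,z).round(3))
E
```

```text
[[-0.     0.296 -0.955]
 [ 0.001 -0.955 -0.296]
 [-1.    -0.001 -0.   ]]
cam in tool [ 0.0203 -0.0017 -0.0838]
[[ 0.001 -0.294  0.956]
 [ 1.    -0.    -0.001]
 [ 0.001  0.956  0.294]]
1 (array([ -15.5, -243.3, -352.7]), array([-1.6276e+02, -7.0000e-02,  0.0000e+00]))
-1 (array([ -15.5, -243.3, -352.7]), array([17.24,  0.  ,  0.05]))
spoolb [ 0.398 -0.124  0.044]
green1 [ 0.475 -0.336  0.14 ]
green2 [ 0.709 -0.251  0.14 ]
padl [ 0.71  -0.118  0.05 ]
oil [0.362 0.121 0.09 ]
spoola [0.696 0.118 0.044]
```

Call:
{"name": "arm_command", "arguments": {"plan": "0 -0.016 -0.063 -0.102 4 0 0;0 -0.016 -0.126 -0.204 8 0 0;0 -0.016 -0.190 -0.306 13 0 0;0 -0.016 -0.252 -0.408 17.2 0 0;0 -0.016 -0.252 -0.408 17.2 0 0;0 -0.016 -0.252 -0.408 17.2 0 0;0 -0.016 -0.252 -0.408 17.2 0 0;0 -0.016 -0.252 -0.408 17.2 0 0;0 -0.016 -0.252 -0.408 17.2 0 0;0 -0.016 -0.252 -0.408 17.2 0 0;0 -0.016 -0.252 -0.408 17.2 0 0;0 -0.016 -0.252 -0.408 17.2 0 0", "grip_force": 60}}

```text
clock: 1.65
position: [0.4997, -0.2362, 0.4208]
tcp_rot: [-0.707, 0.0, 0.707, 0.0]
ft_force: [-0.8, 0.1, -0.8]
opening: 0.0951
```

```bash
python3 - <<'E'
from h import *
snap('wrist','w1');p,R=pose();print(p,R.round(3).tolist())
E
```

```text
[ 0.499787   -0.23605443  0.42075734] [[0.0, -0.001, -1.0], [-0.0, -1.0, 0.001], [-1.0, 0.0, -0.0]]
```

View pics/w1.png

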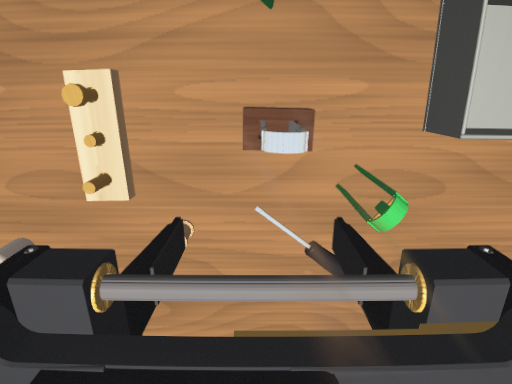

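Call:
{"name": "arm_command", "arguments": {"plan": "0 0.02 0.015 -0.02 0 0 0;0 0.04 0.029 -0.04 0 0 0;0 0.04 0.029 -0.04 0 0 0;0 0.04 0.029 -0.04 0 0 0;0 0.04 0.029 -0.04 0 0 0"}}

```text
clock: 2.33
position: [0.5398, -0.2641, 0.3817]
tcp_rot: [0.707, -0.0, -0.707, 0.0]
ft_force: [-0.1, -0.5, -0.2]
opening: 0.0948
```

```bash
python3 - <<'E'
from h import *
snap('wrist','w2');p,R=pose();print(p)
a=load('w1')['pixels'][95:165,230:330];b=load('w2')['pixels'];
cv2.imwrite('pics/w1c.png',cv2.resize(a,None,fx=8,fy=8,interpolation=cv2.INTER_CUBIC))
E
```

```text
[ 0.53981793 -0.26404596  0.38165714]
```

View pics/w2.png

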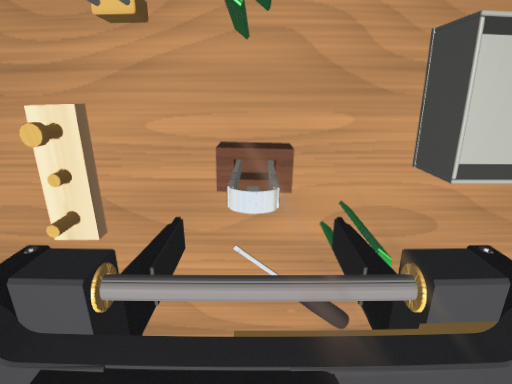

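View pics/w1c.png

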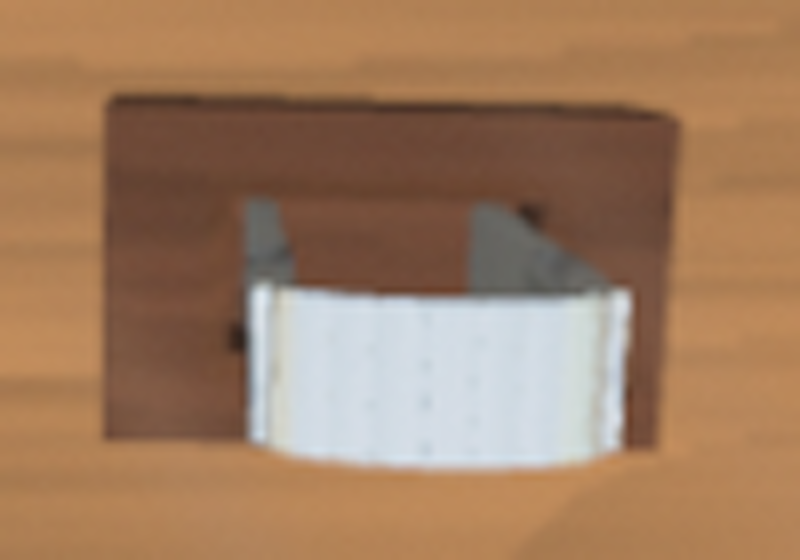

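```bash
cat >> h.py <<'E'
def cropg(f,x,y,w,h,k,out,g=10):
    im=load(f)['pixels'][y:y+h,x:x+w]; im=cv2.resize(im,None,fx=k,fy=k,interpolation=cv2.INTER_CUBIC)
    for u in range((x//g+1)*g,x+w,g):
        X=int((u-x+.5)*k);cv2.line(im,(X,0),(X,4),(0,0,255),1);cv2.putText(im,str(u),(X-10,16),0,.4,(0,0,255),1)
    for v in range((y//g+1)*g,y+h,g):
        Y=int((v-y+.5)*k);cv2.line(im,(0,Y),(4,Y),(0,0,255),1);cv2.putText(im,str(v),(6,Y+4),0,.4,(0,0,255),1)
    cv2.imwrite(f'pics/{out}.png',im)
E
python3 - <<'E'
from h import *
cropg('w2',205,130,100,85,8,'w2c'); cropg('w1',230,95,95,65,8,'w1d')
cropg('w1',55,60,85,150,4,'w1t');cropg('w2',10,90,105,155,4,'w2t')
a=cv2.imread('pics/w1t.png');b=cv2.imread('pics/w2t.png');H=620
o=np.zeros((H,a.shape[1]+b.shape[1],3),np.uint8);o[:600,:a.shape[1]]=a[:600];o[:b.shape[0],a.shape[1]:]=b[:H];cv2.imwrite('pics/tt.png',o[:600])
E
```

```text
(no output)
```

View pics/w2c.png

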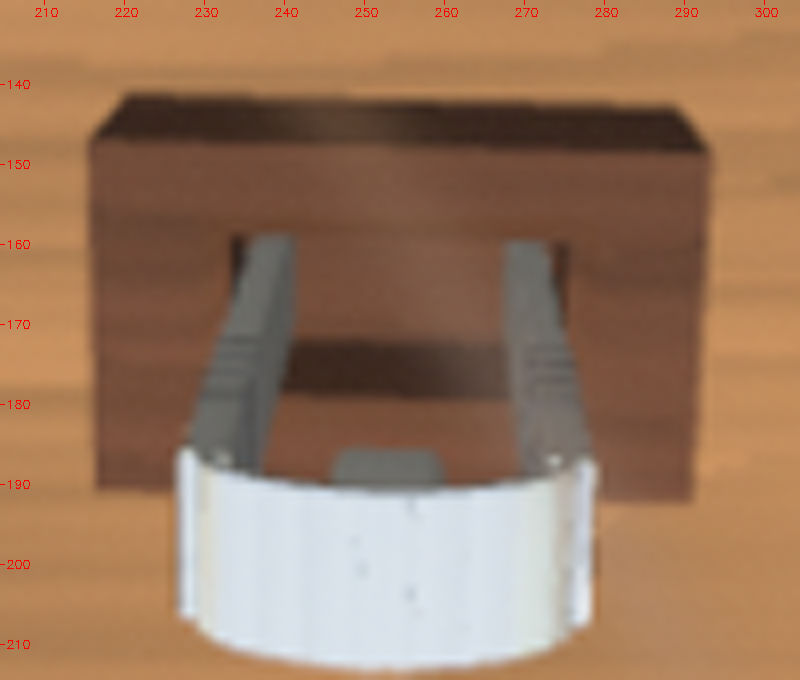

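View pics/w1d.png

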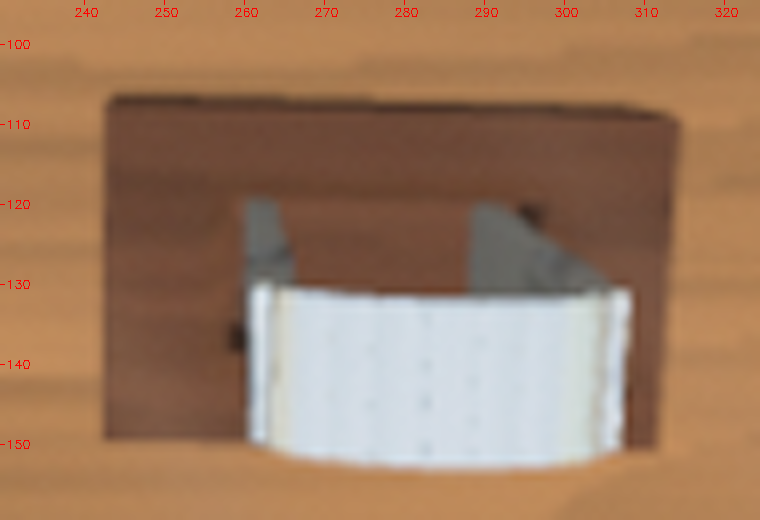

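View pics/tt.png

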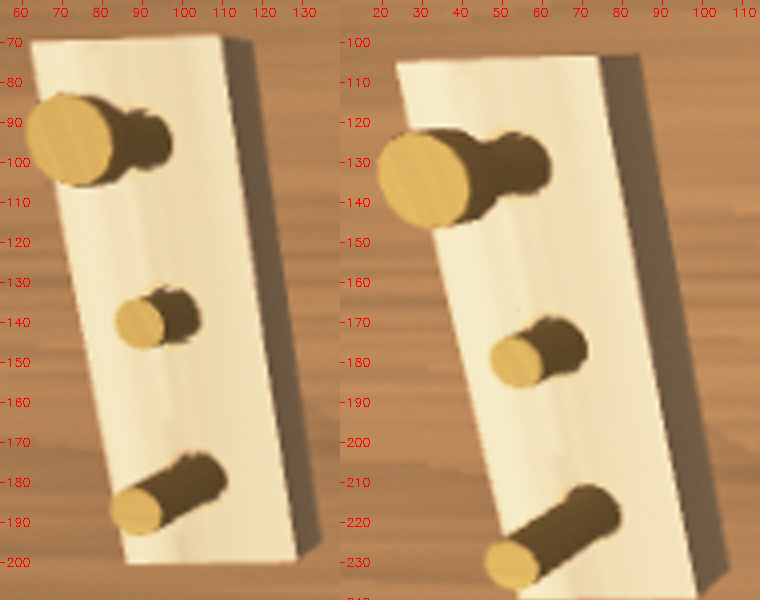

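```bash
python3 - <<'E'
from h import *
a=load('w1');b=load('w2');t=load('top0');s=load('scene0')
def T(n,u,v):
    X,r=tri([(a,u),(b,v)]);print(n,X.round(4),np.round(r,4));return X
S=[T(*q) for q in [('sFL',(242.9,107),(215.75,147)),('sFR',(314.5,109.5),(293.25,148.25)),('sNL',(242.6,149.25),(216.6,190.75)),('sNR',(311.5,150.75),(291,192.1))]]
print(np.mean(S,0)); 
for f,ps in((a,[(242.9,107),(314.5,109.5),(242.6,149.25),(311.5,150.75)]),(b,[(215.75,147),(293.25,148.25),(216.6,190.75),(291,192.1)])):
    Q=np.array([atz(f,p,.045) for p in ps]);print('stand@45',Q.mean(0).round(4),'yaw',np.degrees(np.arctan2(*(-(Q[0]-Q[1])[:2])) ) , np.degrees(np.arctan2((Q[0]-Q[1])[0],(Q[0]-Q[1])[1])),np.linalg.norm(Q[0]-Q[1]),np.linalg.norm(Q[0]-Q[2]))
B=[T(*q) for q in [('bFL',(260.75,130.1),(227,185.5)),('bFR',(308.25,130.75),(279.1,187)),('bNL',(260.75,149.5),(227.25,206.6)),('bNR',(307,150.75),(278,207.9))]]
print(np.mean(B,0), 'yaws',[np.degrees(np.arctan2((B[i]-B[j])[0],(B[i]-B[j])[1])) for i,j in((0,1),(2,3))])
T('plugtop',(88.5,187.75),(52.5,230.75))
print('plug w/ scene,top', tri([(a,(88.5,187.75)),(b,(52.5,230.75)),(t,(250.8,214.6)),(s,(276,185.7))]))
for f,u in((a,(88.5,187.75)),(b,(52.5,230.75)),(t,(250.8,214.6)),(s,(276,185.7))):print(atz(f,u,.06).round(4))
E
```

```text
sFL [ 0.5712 -0.2166  0.0468] [0.0001 0.0001]
sFR [ 0.5682 -0.3014  0.0384] [0.0003 0.0003]
sNL [ 0.5214 -0.2153  0.0458] [0. 0.]
sNR [ 0.5192 -0.2996  0.0439] [0. 0.]
[ 0.54501045 -0.25823045  0.04373222]
stand@45 [ 0.5451 -0.2579  0.045 ] yaw -178.06291219490706 1.937087805092971 0.08410927715086029 0.04992433786123217
stand@45 [ 0.5453 -0.2578  0.045 ] yaw -179.0650406082844 0.934959391715597 0.08396448207452661 0.049774806671903066
bFL [ 0.5538 -0.2368  0.1321] [0.0001 0.0001]
bFR [ 0.5536 -0.279   0.136 ] [0.0001 0.0001]
bNL [ 0.5367 -0.2368  0.1355] [0.0001 0.0001]
bNR [ 0.5357 -0.2786  0.1362] [0. 0.]
[ 0.54495178 -0.257794    0.13497007] yaws [np.float64(0.1530047500119398), np.float64(1.2913705738999746)]
plugtop [ 0.4765 -0.0241  0.0579] [0.0001 0.0001]
plug w/ scene,top (array([ 0.47819714, -0.02769175,  0.06239249]), [0.0007740504449309113, 0.000492753095422955, 0.0009151565458528335, 0.000797976329193368])
[ 0.477  -0.0254  0.06  ]
[ 0.4775 -0.0256  0.06  ]
[ 0.4777 -0.028   0.06  ]
[ 0.4775 -0.0287  0.06  ]
```

Call:
{"name": "arm_command", "arguments": {"plan": "0 0.0 -0.006 -0.005 1 0 0;0 0.03 -0.006 -0.005 1 0 0;0 0.07 -0.006 -0.005 1 0 0;0 0.095 -0.006 -0.005 1 0 0;0 0.108 -0.006 -0.005 1 0 0;0 0.108 -0.006 -0.005 1 0 0;80 0.108 -0.006 -0.005 1 0 0;120 0.108 -0.006 -0.005 1 0 0;140 0.108 -0.006 -0.005 1 0 0;150 0.108 -0.006 -0.005 1 0 0;157 0.108 -0.006 -0.005 1 0 0;162 0.108 -0.006 -0.005 1 0 0;164 0.108 -0.006 -0.005 1 0 0;164 0.108 -0.006 -0.005 1 0 0;164 0.108 -0.006 -0.005 1 0 0;164 0.108 -0.006 -0.005 1 0 0", "grip_force": 60}}

```text
clock: 4.38
position: [0.5452, -0.2583, 0.2728]
tcp_rot: [0.707, -0.006, -0.707, -0.006]
ft_force: [0.1, 0.7, 0.9]
opening: 0.034
```

```bash
python3 - <<'E'
from h import *
snap('wrist','w3');cropg('w3',150,130,220,160,3,'w3c')
s=manip.observe(); print(s['position'],s['opening'],s['ft_force'])
E
```

```text
[ 0.54522798 -0.25835669  0.27275565] 0.034240420044901784 [0.6295212  0.26805535 0.65357336]
```

View pics/w3.png

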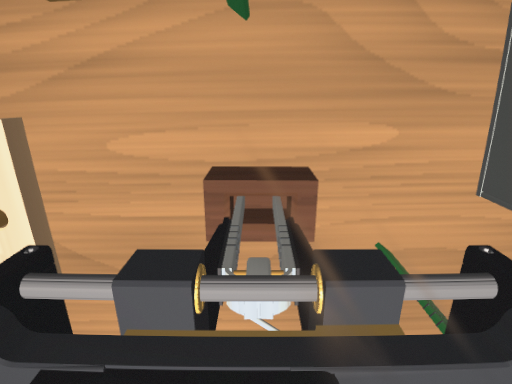

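Call:
{"name": "arm_command", "arguments": {"plan": "164 -0.02 0 0 0 0 0;164 -0.05 0 0 0 0 0;164 -0.09 0 0 0 0 0;164 -0.12 0 0 0 0 0;164 -0.12 -0.04 0.012 0 0 0;164 -0.12 -0.09 0.028 0 0 0;164 -0.12 -0.14 0.043 0 0 0;164 -0.12 -0.19 0.059 0 0 0;164 -0.12 -0.22 0.068 0 0 0;164 -0.12 -0.231 0.0714 0 0 0;164 -0.12 -0.231 0.0714 0 0 0;164 -0.12 -0.231 0.0714 0 0 0;164 -0.12 -0.231 0.0714 0 0 0"}}

```text
clock: 6.05
position: [0.478, -0.027, 0.3926]
tcp_rot: [-0.707, 0.006, 0.707, 0.006]
ft_force: [0.7, -0.1, -1.4]
opening: 0.0342
```

```bash
python3 - <<'E'
from h import *
snap('wrist','w4');cropg('w4',170,60,160,200,3,'w4c')
snap('top','t4');snap('scene','s4')
cropg('s4',220,80,100,120,5,'s4c')
s=manip.observe(); print(s['position'],s['opening'],s['ft_force'])
E
```

```text
[ 0.47785669 -0.02664277  0.39260955] 0.033946738783521356 [ 0.63614897  0.53920981 -1.27146647]
```

View pics/w4c.png

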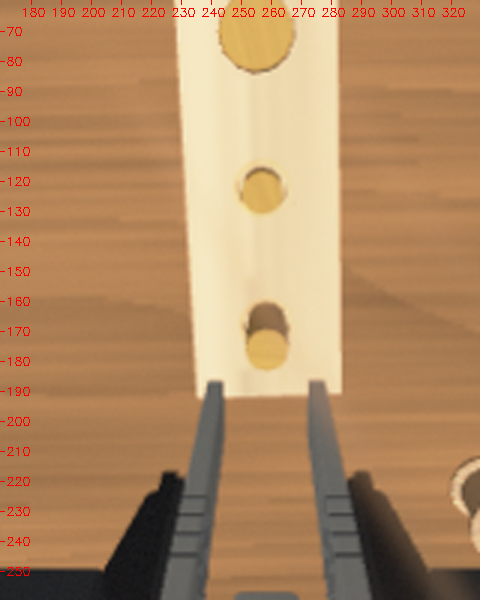

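View pics/s4c.png

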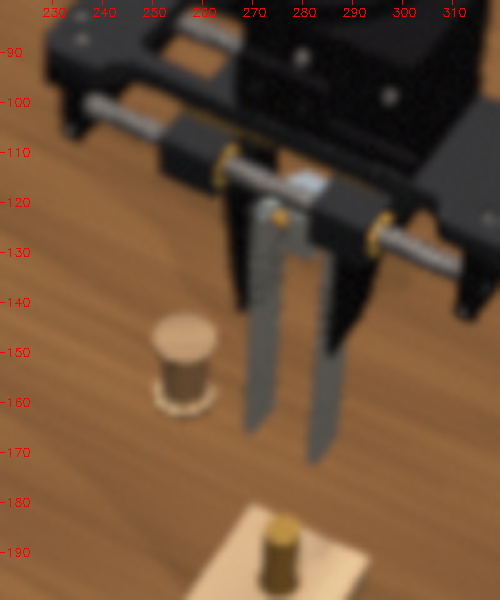

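View pics/t4.png

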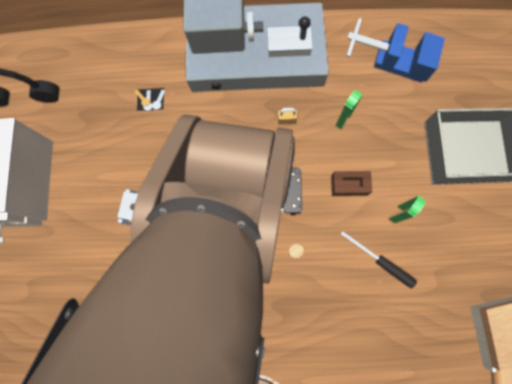

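```bash
python3 - <<'E'
from h import *
c=load('w4');p,R=pose();print(p)
print('legs front mid',atz(c,(258.3,186.5),.1278))
for g in (208,224,309,325): print(atz(c,(170+g/3-.5,186.5),.1278)[1].round(4))
print('plug',atz(c,(258.5,176.1),.06))
print(tri([(c,(258.5,176.1)),(load('w1'),(88.5,187.75)),(load('w2'),(52.5,230.75))]))
E
```

```text
[ 0.47785669 -0.02664277  0.39260955]
legs front mid [ 0.4861666  -0.02535929  0.1278    ]
-0.0084
-0.0131
-0.0377
-0.0424
plug [ 0.47728241 -0.02540588  0.06      ]
(array([ 0.47719477, -0.02536015,  0.05979112]), [5.4095132303373345e-05, 0.00021238404948413484, 0.00017513163065446298])
```

Call:
{"name": "arm_command", "arguments": {"plan": "164 0.03 0 0 0 0 0;164 0.06 0 0 0 0 0;164 0.075 0 0 0 0 0;164 0.0823 0 0 0 0 0;164 0.0823 0 0 0 0 0;164 0.0823 0 0 0 0 0;175 0.0823 0 0 0 0 0;180 0.0823 0 0 0 0 0;185 0.0823 0 0 0 0 0;195 0.0823 0 0 0 0 0;215 0.0823 0 0 0 0 0;215 0.0823 0 0 0 0 0;215 0.0823 0 0 0 0 0;215 0.0823 0 0 0 0 0", "grip_force": 60}}

```text
clock: 7.95
position: [0.4778, -0.0262, 0.3105]
tcp_rot: [0.707, -0.006, -0.707, -0.006]
ft_force: [-0.3, -0.3, 1.7]
opening: 0.0231
```

```bash
python3 - <<'E'
from h import *
snap('wrist','w5');cropg('w5',170,60,160,200,3,'w5c')
s=manip.observe(); print(s['position'],s['opening'],s['ft_force'])
E
```

```text
[ 0.4777607  -0.02619483  0.31046667] 0.023088751844448422 [ 0.12892804 -1.5281552   2.07660983]
```

View pics/w5c.png

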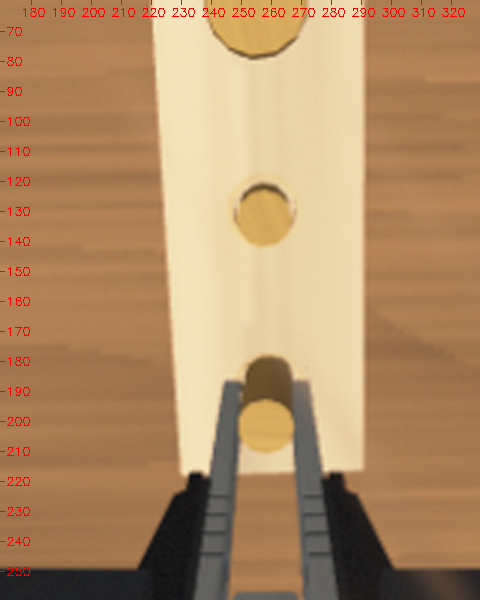

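Call:
{"name": "arm_command", "arguments": {"plan": "215 -0.005 0 0 0 0 0;215 -0.015 0 0 0 0 0;215 -0.03 0 0 0 0 0;215 -0.05 0 0 0 0 0;215 -0.07 0 0 0 0 0;215 -0.08 0 0 0 0 0;215 -0.08 0 0 0 0 0;215 -0.08 0 0 0 0 0;215 -0.08 0 0 0 0 0"}}

```text
clock: 9.12
position: [0.4777, -0.0262, 0.3898]
tcp_rot: [-0.707, 0.006, 0.707, 0.006]
ft_force: [0.6, -0.1, -1.6]
opening: 0.0232
```

```bash
python3 - <<'E'
from h import *
snap('wrist','w6');cropg('w6',170,60,160,200,3,'w6c');snap('scene','s6');cropg('s6',220,90,100,120,5,'s6c')
s=manip.observe(); print(s['position'],s['opening'],s['ft_force'])
t=load('top0');
c=t
# lock measure rough
for uv in [(110+138/6-.5,182+150/6-.5)]: print(atz(c,uv,.046), np.linalg.norm(atz(c,uv,.046)[:2]))
cropg('scene0',350,230,70,70,8,'lockS')
E
```

```text
[ 0.47775984 -0.02619786  0.38997463] 0.023030085057040704 [ 0.1491392  -0.94587257 -1.70109618]
[0.50670404 0.24267306 0.046     ] 0.5618177668321637
```

View pics/w6c.png

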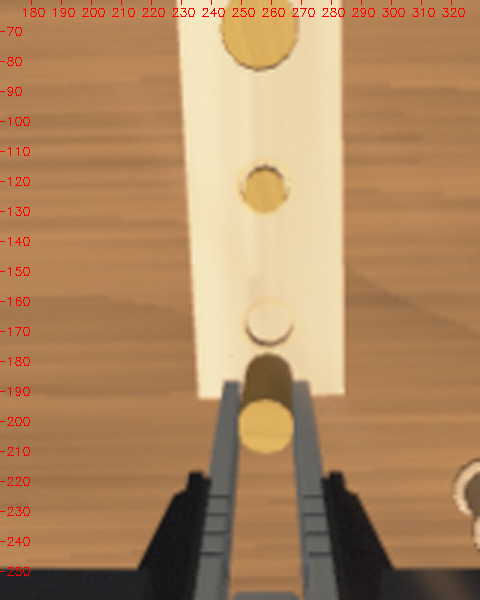

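View pics/s6c.png

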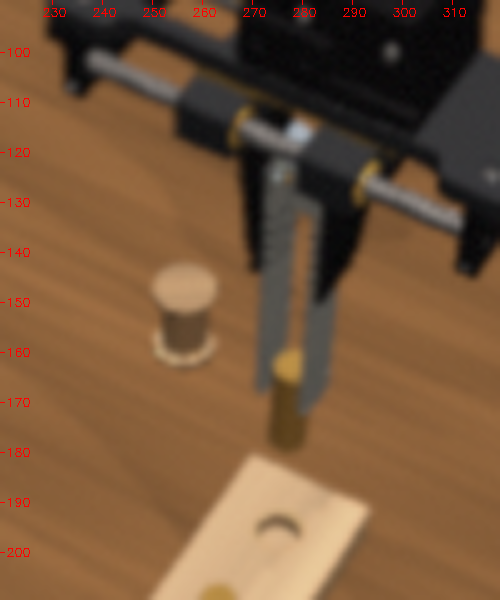

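View pics/lockS.png

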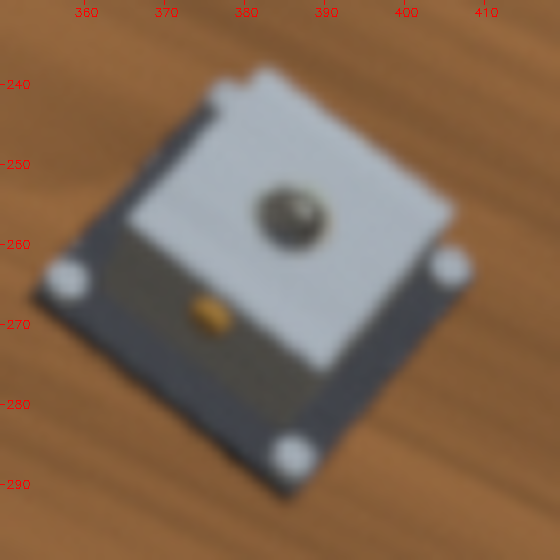

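Call:
{"name": "arm_command", "arguments": {"plan": "215 0 -0.03 -0.003 0 0 0;215 0 -0.07 -0.008 0 0 0;215 0 -0.11 -0.012 0 0 0;215 0 -0.15 -0.016 0 0 0;215 0 -0.19 -0.02 0 0 0;215 0 -0.22 -0.024 0 0 0;215 0 -0.2365 -0.025 0 0 0;215 0 -0.2365 -0.025 0 0 0;215 0 -0.2365 -0.025 0 0 0;215 0 -0.2365 -0.025 0 0 0;215 0 -0.2365 -0.025 0 0 0"}}

```text
clock: 10.6
position: [0.5068, 0.2093, 0.3905]
tcp_rot: [0.707, -0.006, -0.707, -0.006]
ft_force: [0.4, 0.4, -1.8]
opening: 0.0236
```

```bash
python3 - <<'E'
from h import *
snap('wrist','w7');cropg('w7',160,60,200,180,4,'w7c')
s=manip.observe(); print(s['position'],s['opening'],s['ft_force'])
E
```

```text
[0.50676159 0.20937532 0.39047392] 0.022910467843280997 [ 0.03188529 -0.30508773 -2.34828178]
```

View pics/w7c.png

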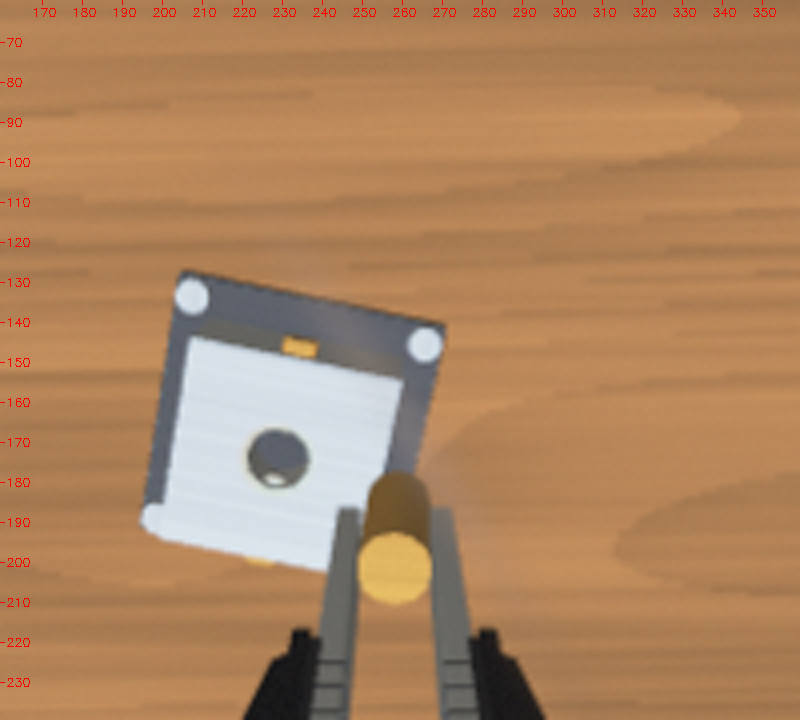

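```bash
python3 - <<'E'
from h import *
c=load('w7')
b=atz(c,(229,174.25),.046);p=atz(c,(258.25,201.5),.140)
print(b,p)
ft=atz(c,(160+398/4-.5,60+470/4-.5),.090);print('foot far rim',ft)
# foot rim predict, for vertical plug
th=np.linspace(0,2*np.pi,200)
for z in(.088,.09,.092):
  q=proj(c,np.c_[p[0]+.008*np.cos(th),p[1]+.008*np.sin(th),np.full(200,z)]);i=q[:,1].argmin();print(z,q[i],(q[:,0].min()+q[:,0].max())/2)
print(tri([(c,(229,174.25)),(load('top0'),(132.8,206.3)),(load('scene0'),(385.75,256.75))]))
for n,uv in(('top0',(132.8,206.3)),('scene0',(385.75,256.75))):print(n,atz(load(n),uv,.046))
x,R=pose();d=b-p;d[2]=0;print((R.T@d*1000).round(2))
E
```

```text
[0.50572391 0.24448725 0.046     ] [0.50632344 0.21110525 0.14      ]
foot far rim [0.51382646 0.21024555 0.09      ]
0.088 [258.37598174 176.00276131] 258.2680981778748
0.09 [258.3761118 176.5285358] 258.2675231526723
0.092 [258.37624352 177.06129146] 258.26694055586694
(array([0.50664206, 0.24219355, 0.04753611]), [0.002161945710748497, 0.0007824336128580961, 0.0014053807095154227])
top0 [0.50714469 0.24197999 0.046     ]
scene0 [0.50596213 0.24084096 0.046     ]
[ -0.   -33.37   1.19]
```

Call:
{"name": "arm_command", "arguments": {"plan": "215 0 -0.015 0.0012 0 0 0;215 0 -0.0334 0.0012 0 0 0;215 0.015 -0.0334 0.0012 0 0 0;215 0.025 -0.0334 0.0012 0 0 0;215 0.025 -0.0334 0.0012 0 0 0;215 0.025 -0.0334 0.0012 0 0 0;215 0.025 -0.0334 0.0012 0 0 0"}}

```text
clock: 11.52
position: [0.5062, 0.2431, 0.3657]
tcp_rot: [0.707, -0.006, -0.707, -0.006]
ft_force: [0.2, -0.0, -1.9]
opening: 0.0235
```

```bash
python3 - <<'E'
from h import *
snap('wrist','w8');cropg('w8',190,110,140,110,5,'w8c');snap('scene','s8');cropg('s8',340,180,90,110,5,'s8c')
s=manip.observe(); print(s['position'],s['opening'],s['ft_force'])
E
```

```text
[0.50610869 0.24318868 0.36572111] 0.022972473481973888 [ 0.52780368  0.25997307 -1.75844009]
```

View pics/w8c.png

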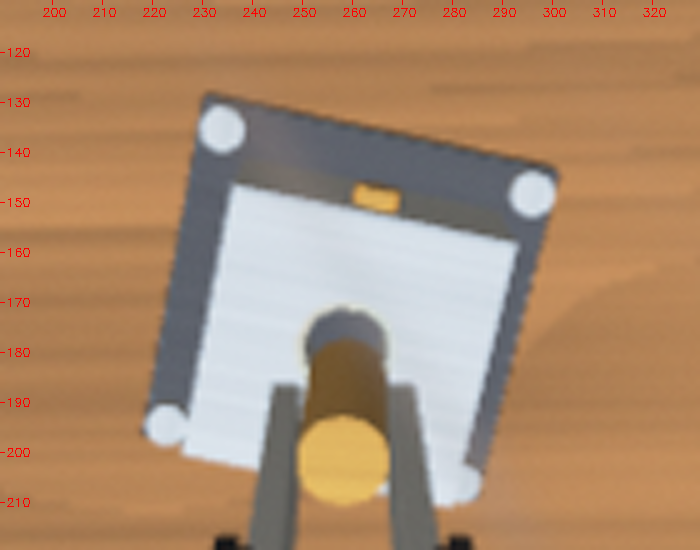

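View pics/s8c.png

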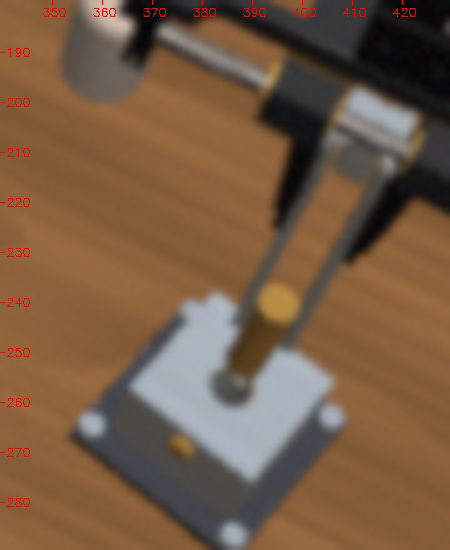

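```bash
python3 - <<'E'
from h import *
c=load('w8')
f=lambda x,y:(190+x/5-.5,110+y/5-.5)
A=[atz(c,f(*q),.046) for q in((232,184),(518,242),(183,455))]
print(np.round(A,4)); print('side',np.linalg.norm(A[0]-A[1]),np.linalg.norm(A[0]-A[2]),'ctr',(A[1]+A[2])/2)
p=atz(c,f(343,461),.115);print('plug',p)
th=np.linspace(0,2*np.pi,400)
for r in(.009,.011):
  b=(A[1]+A[2])/2
  q=proj(c,np.c_[b[0]+r*np.cos(th),b[1]+r*np.sin(th),np.full(400,.046)]);q=(q-[189.5,109.5])*5;print(r,q.min(0),q.max(0))
q=proj(c,np.c_[p[0]+.008*np.cos(th),p[1]+.008*np.sin(th),np.full(400,.065)]);q=(q-[189.5,109.5])*5;print('foot',q.min(0),q.max(0))
s=load('s8');g=lambda x,y:(340+x/5-.5,180+y/5-.5)
# scene: plug top vs bore
print('scene plug top',atz(s,g(278,301),.115),'bore',atz(s,g(231,386),.046))
E
```

```text
[[0.5411 0.2673 0.046 ]
 [0.528  0.2086 0.046 ]
 [0.4824 0.2803 0.046 ]]
side 0.060179505623252506 0.06007631242376297 ctr [0.50523345 0.24441666 0.046     ]
plug [0.50558705 0.24514546 0.115     ]
0.009 [304.27781257 309.5170252 ] [389.34851825 391.4314969 ]
0.011 [294.82575035 300.2439695 ] [398.80160787 400.36359942]
foot [303.09375394 336.22129016] [383.42916314 413.19075263]
scene plug top [0.50439431 0.24100472 0.115     ] bore [0.5059098  0.24070975 0.046     ]
```

Call:
{"name": "arm_command", "arguments": {"plan": "215 0.008 0 0 0 0 0;215 0.015 0 0 0 0 0;215 0.015 0 0 0 0 0;215 0.015 0 0 0 0 0;215 0.015 0 0 0 0 0"}}

```text
clock: 12.25
position: [0.5061, 0.2433, 0.3505]
tcp_rot: [0.707, -0.006, -0.707, -0.006]
ft_force: [-0.5, 1.0, -3.2]
opening: 0.0226
```

```bash
python3 - <<'E'
from h import *
snap('wrist','w9');cropg('w9',190,110,140,110,5,'w9c');snap('scene','s9');cropg('s9',350,215,75,75,8,'s9c')
s=manip.observe(); print(s['position'],s['opening'],s['ft_force'])
E
```

```text
[0.5060954  0.24329244 0.35056885] 0.022945232391620402 [ 0.57800684 -0.09761814 -2.86497721]
```

View pics/w9c.png

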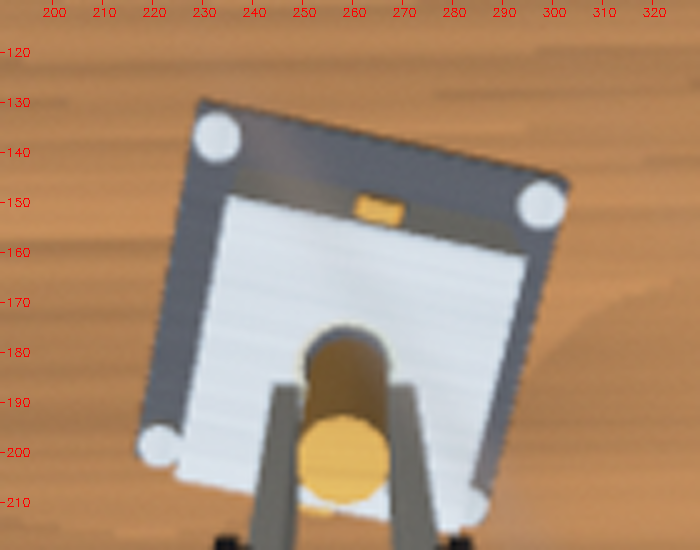

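View pics/s9c.png

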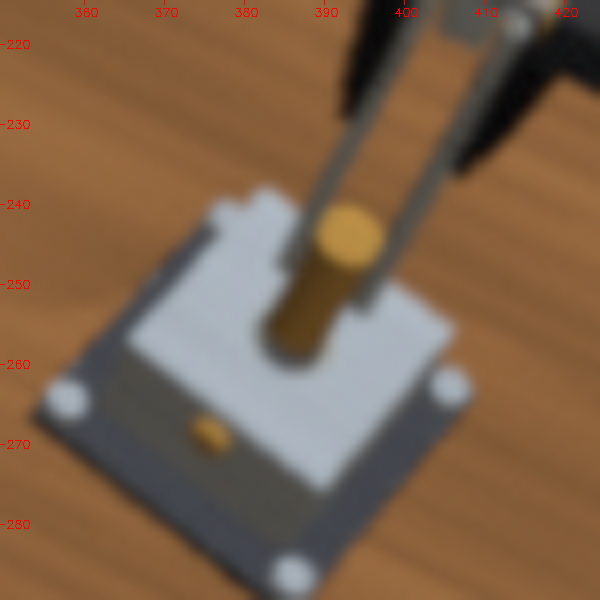

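Call:
{"name": "arm_command", "arguments": {"plan": "215 0.002 0.0003 0 0 0 0;215 0.004 0.0003 0 0 0 0;215 0.006 0.0003 0 0 0 0;215 0.008 0.0003 0 0 0 0;215 0.010 0.0003 0 0 0 0;215 0.010 0.0003 0 0 0 0;215 0.010 0.0003 0 0 0 0"}}

```text
clock: 13.22
position: [0.5061, 0.243, 0.3404]
tcp_rot: [0.707, -0.006, -0.707, -0.006]
ft_force: [0.2, 0.5, -2.5]
opening: 0.0229
```

```bash
python3 - <<'E'
from h import *
snap('scene','s10');cropg('s10',350,215,75,75,8,'s10c')
for i in range(3):
  s=manip.observe(); print(s['position'],s['opening'],s['ft_force'],s['ft_torque'])
E
```

```text
[0.50608829 0.24301152 0.34044878] 0.022781772422426728 [-0.52350428 -0.86922782 -1.90877808] [ 0.05719237  0.01372551 -0.0191898 ]
[0.50608829 0.24301152 0.34044878] 0.022781772422426728 [-0.52350428 -0.86922782 -1.90877808] [ 0.05719237  0.01372551 -0.0191898 ]
[0.50608829 0.24301152 0.34044878] 0.022781772422426728 [-0.52350428 -0.86922782 -1.90877808] [ 0.05719237  0.01372551 -0.0191898 ]
```

View pics/s10c.png

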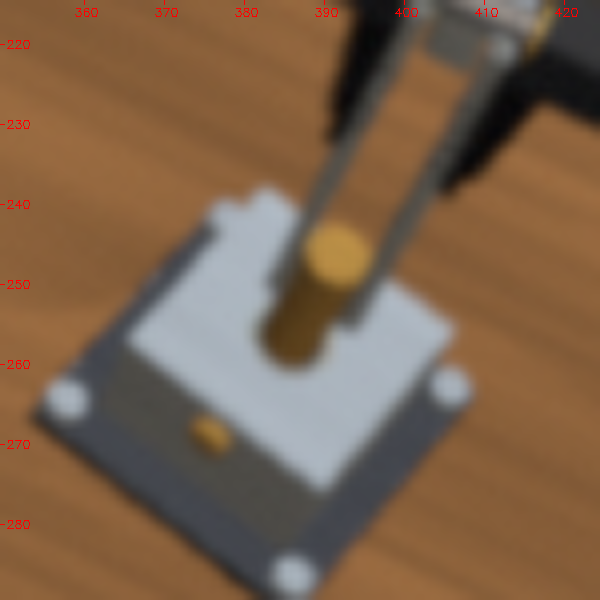

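Call:
{"name": "arm_command", "arguments": {"plan": "215 0.001 0 0 0 0 0;215 0.002 0 0 0 0 0;215 0.003 0 0 0 0 0;215 0.004 0 0 0 0 0;215 0.005 0 0 0 0 0;215 0.006 0 0 0 0 0"}}

```text
clock: 14.02
position: [0.5062, 0.243, 0.3348]
tcp_rot: [0.707, -0.006, -0.707, -0.006]
ft_force: [-0.8, -0.7, 4.1]
opening: 0.0231
```

Call:
{"name": "arm_command", "arguments": {"plan": "215 0.0007 0 0 0 0 0;215 0.0014 0 0 0 0 0;215 0.002 0 0 0 0 0"}}

```text
clock: 14.4
position: [0.5061, 0.243, 0.3324]
tcp_rot: [0.707, -0.006, -0.707, -0.006]
ft_force: [0.0, 0.3, 2.2]
opening: 0.0233
```

Call:
{"name": "arm_command", "arguments": {"plan": "215 0.0007 0 0 0 0 0;215 0.0014 0 0 0 0 0;215 0.002 0 0 0 0 0"}}

```text
clock: 14.78
position: [0.5061, 0.243, 0.3303]
tcp_rot: [-0.707, 0.006, 0.707, 0.006]
ft_force: [-1.0, -0.2, 2.7]
opening: 0.0231
```

Call:
{"name": "arm_command", "arguments": {"plan": "215 0.0005 0 0 0 0 0;215 0.001 0 0 0 0 0;215 0.0015 0 0 0 0 0;215 0.002 0 0 0 0 0"}}

```text
clock: 15.28
position: [0.5061, 0.243, 0.3284]
tcp_rot: [0.707, -0.006, -0.707, -0.006]
ft_force: [-0.5, -0.3, 3.2]
opening: 0.0234
```

Call:
{"name": "arm_command", "arguments": {"plan": "215 0.0005 0 0 0 0 0;215 0.001 0 0 0 0 0;215 0.0015 0 0 0 0 0"}}

```text
clock: 15.65
position: [0.5061, 0.243, 0.3269]
tcp_rot: [0.707, -0.006, -0.707, -0.006]
ft_force: [0.3, -0.4, 1.1]
opening: 0.0229
```

```bash
python3 - <<'E'
from h import *
snap('wrist','w11');cropg('w11',190,110,140,110,5,'w11c')
s=manip.observe(); print(s['position'],s['opening'],s['ft_force'],s['ft_torque'])
E
```

```text
[0.50604562 0.24299698 0.32671754] 0.023094312744894162 [ 0.25002461 -0.01045386  0.77115816] [ 0.03017919  0.07433448 -0.10909208]
```

View pics/w11c.png

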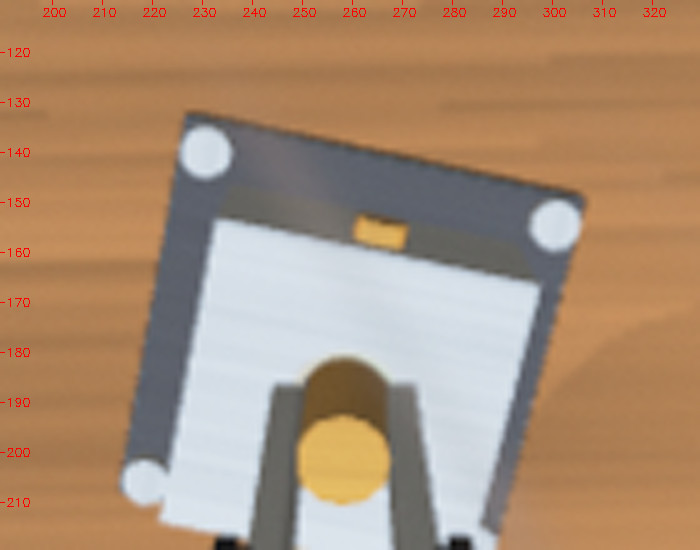

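Call:
{"name": "arm_command", "arguments": {"plan": "215 0.0003 0 0 0 0 0;215 0.0006 0 0 0 0 0;215 0.0006 0 0 0 0 0"}}

```text
clock: 16.08
position: [0.5061, 0.243, 0.3262]
tcp_rot: [-0.707, 0.006, 0.707, 0.006]
ft_force: [-0.1, -0.2, 2.4]
opening: 0.0232
```

Call:
{"name": "arm_command", "arguments": {"plan": "215 0.0003 0 0 0 0 0;215 0.0006 0 0 0 0 0;215 0.0006 0 0 0 0 0"}}

```text
clock: 16.45
position: [0.5061, 0.243, 0.3256]
tcp_rot: [-0.707, 0.006, 0.707, 0.006]
ft_force: [-0.1, 0.5, 0.1]
opening: 0.0228
```

Call:
{"name": "arm_command", "arguments": {"plan": "215 0.0003 0 0 0 0 0;215 0.0006 0 0 0 0 0;215 0.0007 0 0 0 0 0"}}

```text
clock: 16.82
position: [0.5061, 0.243, 0.325]
tcp_rot: [0.707, -0.006, -0.707, -0.006]
ft_force: [0.0, 0.4, 4.1]
opening: 0.0229
```

Call:
{"name": "arm_command", "arguments": {"plan": "215 0.0003 0 0 0 0 0;215 0.0006 0 0 0 0 0"}}

```text
clock: 17.08
position: [0.5061, 0.243, 0.3244]
tcp_rot: [0.707, -0.006, -0.707, -0.006]
ft_force: [-0.6, -0.0, 2.5]
opening: 0.0228
```

Call:
{"name": "arm_command", "arguments": {"plan": "215 0.0003 0 0 0 0 0;215 0.0007 0 0 0 0 0"}}

```text
clock: 17.32
position: [0.5061, 0.243, 0.3237]
tcp_rot: [0.707, -0.006, -0.707, -0.006]
ft_force: [-1.0, 0.6, 5.1]
opening: 0.0229
```

Call:
{"name": "arm_command", "arguments": {"plan": "215 0.0003 0 0 0 0 0;215 0.0003 0 0 0 0 0"}}

```text
clock: 17.58
position: [0.5061, 0.243, 0.3234]
tcp_rot: [0.707, -0.006, -0.707, -0.006]
ft_force: [-0.7, 0.2, 3.3]
opening: 0.0229
```

Call:
{"name": "arm_command", "arguments": {"plan": "215 0.0003 0 0 0 0 0;215 0.0007 0 0 0 0 0"}}

```text
clock: 17.82
position: [0.5061, 0.243, 0.3226]
tcp_rot: [-0.707, 0.006, 0.707, 0.006]
ft_force: [-0.1, -0.2, 3.1]
opening: 0.0229
```

Call:
{"name": "arm_command", "arguments": {"plan": "215 0.0003 0 0 0 0 0;215 0.0007 0 0 0 0 0"}}

```text
clock: 18.08
position: [0.5061, 0.243, 0.3223]
tcp_rot: [0.707, -0.006, -0.707, -0.006]
ft_force: [-1.5, -1.5, 5.9]
opening: 0.0233
```

```bash
python3 - <<'E'
from h import *
for i in range(4):
  snap('wrist','w12');s=manip.observe(); print(s['position'],s['opening'],s['ft_force'].round(1))
cropg('w12',190,110,140,110,5,'w12c')
E
```

```text
[0.50613602 0.2429796  0.32222308] 0.022714158060405876 [0.4 0.3 5. ]
[0.50613194 0.2429847  0.32218683] 0.022999204224788343 [0.4 0.5 4.7]
[0.50612131 0.24300881 0.32218419] 0.02293513986399216 [-0.6  0.1  4.7]
[0.50612066 0.24298677 0.32218315] 0.023080153435519 [-0.8 -0.8  5.5]
```

View pics/w12c.png

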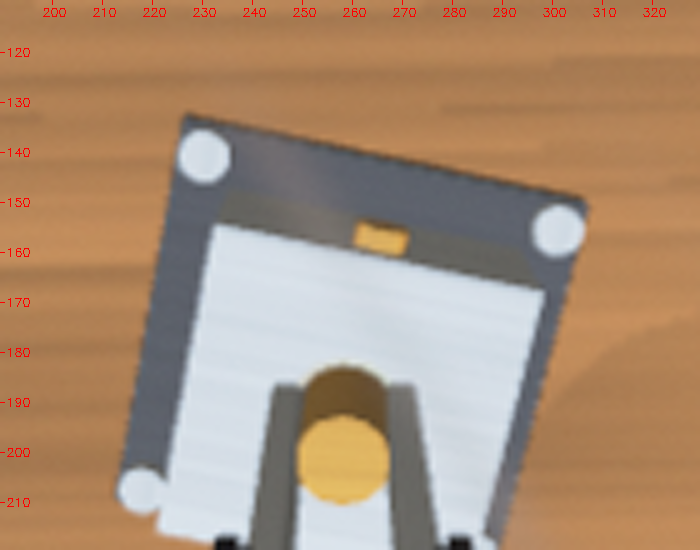

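Call:
{"name": "arm_command", "arguments": {"plan": "215 0.0003 0 0 0 0 0;215 0.0004 0 0 0 0 0;215 0.0004 0 0 0 0 0"}}

```text
clock: 18.65
position: [0.5061, 0.243, 0.3221]
tcp_rot: [0.707, -0.006, -0.707, -0.006]
ft_force: [-1.5, -0.6, 8.7]
opening: 0.0231
```

```bash
python3 - <<'E'
from h import *
for i in range(4):
  snap('wrist','w13');s=manip.observe(); print(s['position'],s['ft_force'].round(1))
E
```

```text
[0.50615463 0.24300464 0.32210293] [-0.5 -0.5  8.6]
[0.50615789 0.24296931 0.32210424] [-0.4 -1.   7.9]
[0.50614913 0.24300029 0.32209191] [-1.  -0.2  8.1]
[0.50616035 0.24298336 0.32207073] [-1.3 -0.1  8.2]
```

Call:
{"name": "arm_command", "arguments": {"plan": "215 0.0003 0 0 0 0 0;215 0.0006 0 0 0 0 0;215 0.0006 0 0 0 0 0;215 0.0006 0 0 0 0 0;215 0.0006 0 0 0 0 0"}}

```text
clock: 19.48
position: [0.5062, 0.243, 0.3218]
tcp_rot: [0.708, -0.006, -0.707, -0.006]
ft_force: [-1.3, -0.6, 11.1]
opening: 0.0229
```

```bash
python3 - <<'E'
from h import *
for i in range(4):
  snap('wrist','w14');s=manip.observe(); print(s['position'],s['ft_force'].round(1))
cropg('w14',190,110,140,110,5,'w14c')
E
```

```text
[0.50618478 0.24298585 0.32175462] [-2.1 -0.2 11.2]
[0.50618492 0.24300578 0.32177275] [-1.3 -0.5 10.7]
[0.50618824 0.24300327 0.32178174] [-0.7 -0.8 11.3]
[0.50619456 0.24300191 0.32176086] [-1.9 -1.2 11.7]
```

View pics/w14c.png

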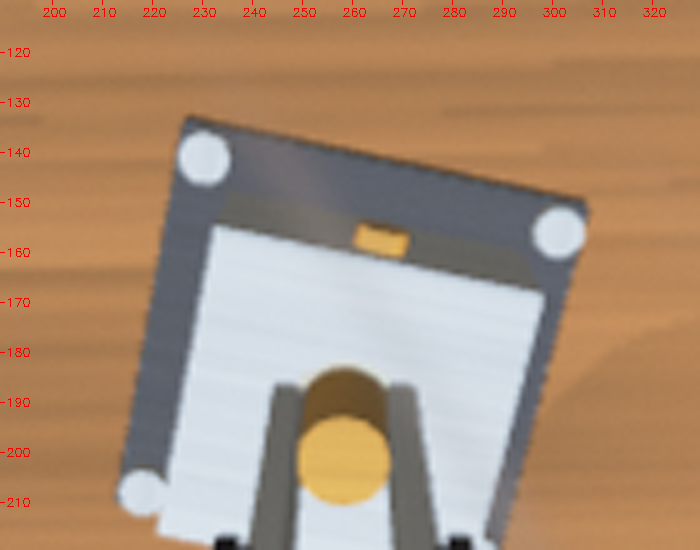

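Call:
{"name": "arm_command", "arguments": {"plan": "215 0.0003 0 0 0 0 0;215 0.0003 0 0 0 0 0;215 0.0003 0 0 0 0 0;215 0.0003 0 0 0 0 0"}}

```text
clock: 20.18
position: [0.5062, 0.243, 0.3217]
tcp_rot: [0.708, -0.006, -0.707, -0.006]
ft_force: [-1.2, -0.7, 13.7]
opening: 0.0232
```

Call:
{"name": "arm_command", "arguments": {"plan": "200 0 0 0 0 0 0;192 0 0 0 0 0 0;186 0 0 0 0 0 0;182 0 0 0 0 0 0;178 0 0 0 0 0 0;174 0 0 0 0 0 0;168 0 0 0 0 0 0;164 0 0 0 0 0 0;164 0 0 0 0 0 0;164 0 0 0 0 0 0;164 0 0 0 0 0 0"}}

```text
clock: 21.55
position: [0.5061, 0.243, 0.3207]
tcp_rot: [0.707, -0.006, -0.707, -0.006]
ft_force: [-0.8, 0.1, -1.5]
opening: 0.034
```

```bash
python3 - <<'E'
from h import *
snap('wrist','w15');s=manip.observe(); print(s['position'],s['opening'],s['ft_force'].round(1))
cropg('w15',190,110,140,110,5,'w15c')
E
```

```text
[0.50607087 0.24298636 0.32069649] 0.033833993002511366 [-0.3  0.3 -1.8]
```

View pics/w15c.png

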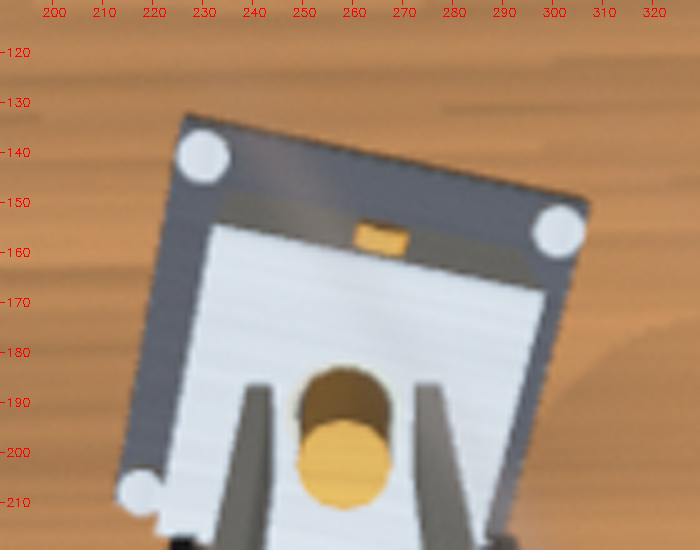

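Call:
{"name": "arm_command", "arguments": {"plan": "164 -0.01 0 0 0 0 0;164 -0.03 0 0 0 0 0;164 -0.05 0 0 0 0 0;164 -0.05 0 0 0 0 0;164 -0.05 0 0 0 0 0"}}

```text
clock: 22.22
position: [0.5059, 0.2429, 0.3703]
tcp_rot: [-0.707, 0.006, 0.707, 0.006]
ft_force: [-0.1, 0.4, -3.6]
opening: 0.034
```

```bash
python3 - <<'E'
from h import *
snap('wrist','w16');s=manip.observe(); print(s['position'],s['opening'],s['ft_force'].round(1))
cropg('w16',190,110,140,110,5,'w16c')
snap('scene','s16');cropg('s16',350,215,75,75,8,'s16c')
c=load('w14');f=lambda x,y:(190+x/5-.5,110+y/5-.5)
E
```

```text
[0.50590924 0.24293098 0.37005883] 0.03385731506480691 [-1.2 -1.2 -2.7]
```

View pics/w16c.png

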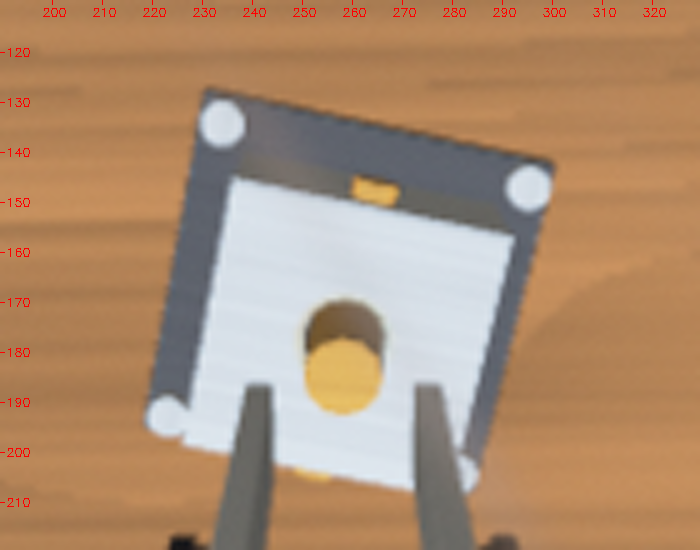

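View pics/s16c.png

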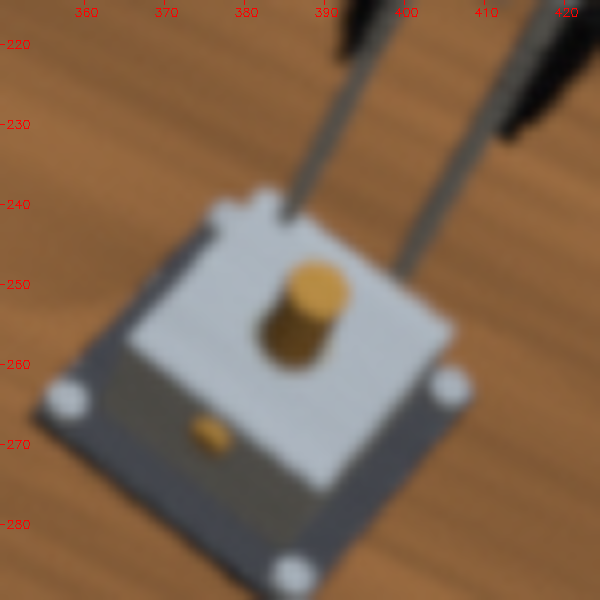

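Call:
{"name": "arm_command", "arguments": {"plan": "190 0 0 0 0 0 0;210 0 0 0 0 0 0;230 0 0 0 0 0 0;240 0 0 0 0 0 0;240 0.01 0 0 0 0 0;240 0.02 0 0 0 0 0;240 0.027 0 0 0 0 0;240 0.031 0 0 0 0 0;240 0.031 0 0 0 0 0;240 0.031 0 0 0 0 0"}}

```text
clock: 23.58
position: [0.5061, 0.243, 0.3399]
tcp_rot: [0.707, -0.006, -0.707, -0.006]
ft_force: [0.9, -0.6, -1.6]
opening: 0.0158
```

```bash
python3 - <<'E'
from h import *
snap('wrist','w17');cropg('w17',190,110,140,110,5,'w17c')
snap('scene','s17');cropg('s17',350,215,75,75,8,'s17c')
s=manip.observe(); print(s['position'],s['opening'],s['ft_force'].round(1))
E
```

```text
[0.50610779 0.243008   0.3399958 ] 0.015573754295938852 [ 0.2  0.2 -1.7]
```

View pics/w17c.png

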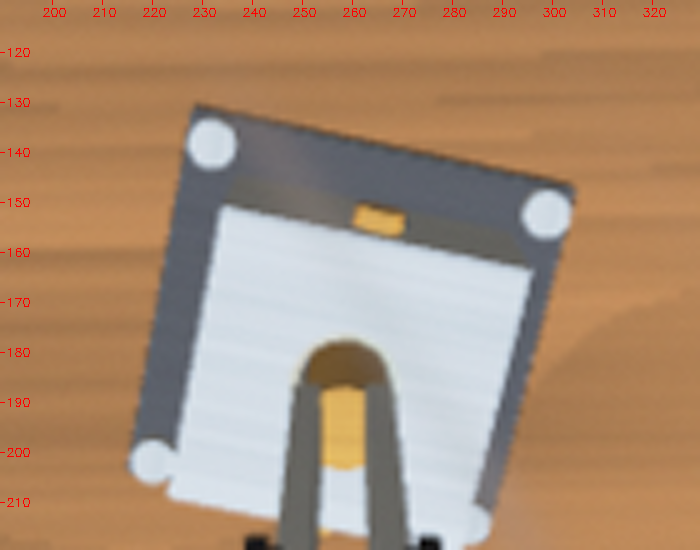

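View pics/s17c.png

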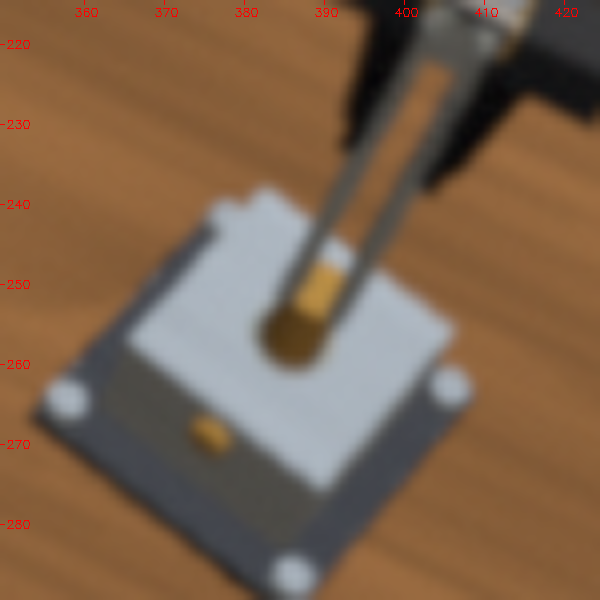

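Shut tongs sit centred just above the plug. Lowering in small steps.

Call:
{"name": "arm_command", "arguments": {"plan": "240 0.0007 0 0 0 0 0;240 0.0014 0 0 0 0 0;240 0.002 0 0 0 0 0;240 0.002 0 0 0 0 0"}}

```text
clock: 24.18
position: [0.5061, 0.243, 0.3376]
tcp_rot: [-0.707, 0.006, 0.707, 0.006]
ft_force: [0.0, -0.3, -1.7]
opening: 0.0157
```

Call:
{"name": "arm_command", "arguments": {"plan": "240 0.0004 0 0 0 0 0;240 0.0008 0 0 0 0 0;240 0.0008 0 0 0 0 0"}}

```text
clock: 24.55
position: [0.5061, 0.243, 0.3369]
tcp_rot: [-0.707, 0.006, 0.707, 0.006]
ft_force: [0.4, 0.3, -0.6]
opening: 0.0154
```

Call:
{"name": "arm_command", "arguments": {"plan": "240 0.0004 0 0 0 0 0;240 0.0006 0 0 0 0 0;240 0.0006 0 0 0 0 0"}}

```text
clock: 24.92
position: [0.5061, 0.243, 0.3365]
tcp_rot: [0.707, -0.006, -0.707, -0.006]
ft_force: [-0.4, -0.8, 1.9]
opening: 0.0153
```

Call:
{"name": "arm_command", "arguments": {"plan": "240 0.0003 0 0 0 0 0;240 0.0006 0 0 0 0 0;240 0.0006 0 0 0 0 0"}}

```text
clock: 25.3
position: [0.5062, 0.243, 0.3363]
tcp_rot: [0.707, -0.006, -0.707, -0.006]
ft_force: [-0.9, -0.4, 6.8]
opening: 0.0155
```

Call:
{"name": "arm_command", "arguments": {"plan": "240 0.0003 0 0 0 0 0;240 0.0006 0 0 0 0 0;240 0.0006 0 0 0 0 0;240 0.0006 0 0 0 0 0"}}

```text
clock: 25.8
position: [0.5063, 0.243, 0.336]
tcp_rot: [0.708, -0.006, -0.706, -0.006]
ft_force: [-0.6, -1.0, 10.3]
opening: 0.0154
```

Call:
{"name": "arm_command", "arguments": {"plan": "240 -0.01 0 0 0 0 0;240 -0.03 0 0 0 0 0;220 -0.05 0 0 0 0 0;200 -0.064 0 0 0 0 0;180 -0.064 0.04 -0.004 0 0 0;164 -0.064 0.09 -0.009 0 0 0;164 -0.064 0.14 -0.014 0 0 0;164 -0.064 0.19 -0.018 0 0 0;164 -0.064 0.24 -0.023 0 0 0;164 -0.064 0.29 -0.028 0 0 0;164 -0.064 0.34 -0.033 0 0 0;164 -0.064 0.39 -0.038 0 0 0;164 -0.064 0.44 -0.042 0 0 0;164 -0.064 0.48 -0.046 0 0 0;164 -0.064 0.5007 -0.0478 0 0 0;164 -0.064 0.5007 -0.0478 0 0 0;164 -0.064 0.5007 -0.0478 0 0 0;164 -0.064 0.5007 -0.0478 0 0 0;164 -0.064 0.5007 -0.0478 0 0 0"}}

```text
clock: 28.18
position: [0.5455, -0.2576, 0.3993]
tcp_rot: [0.707, -0.006, -0.707, -0.006]
ft_force: [0.3, -0.6, -1.1]
opening: 0.0338
```

```bash
python3 - <<'E'
from h import *
snap('wrist','w18');cropg('w18',190,120,140,110,5,'w18c');snap('top','t18');snap('scene','s18')
cropg('t18',100,170,80,65,8,'t18c')
s=manip.observe(); print(s['position'],s['opening'],s['ft_force'].round(1))
p,R=pose();print((R.T@(np.array([.5452,-.2584,.2728])-p)*1000).round(2))
E
```

```text
[ 0.54548556 -0.25809795  0.39923887] 0.03392689796216185 [ 0.5 -0.5 -0.4]
[126.44   0.29   0.3 ]
```

View pics/w18c.png

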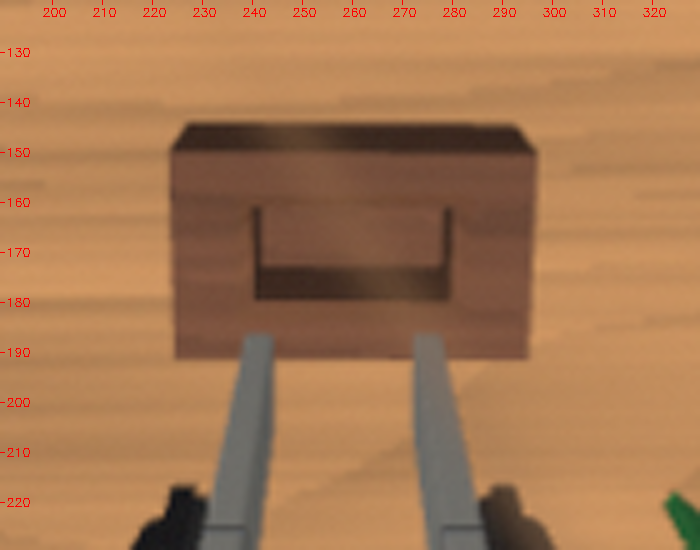

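View pics/s18.png

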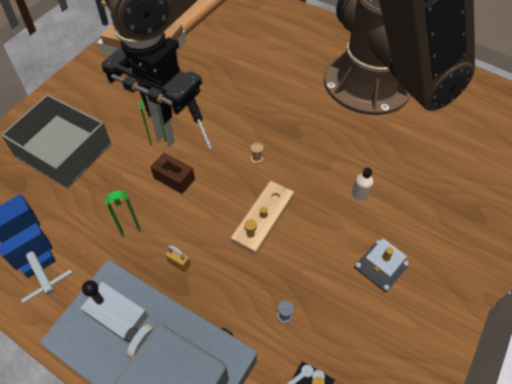

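```bash
python3 - <<'E'
from h import *
c=load('w18');f=lambda x,y:(190+x/5-.5,120+y/5-.5)
A=np.array([atz(c,f(*q),.045) for q in((170,152),(537,152),(176,359),(528,359))]);print(A.round(4),A.mean(0))
L=atz(c,f(344,334),.3992-.2648);print('tongs',L-[.009,0,0])
v=A[0]-A[1];print(np.degrees(np.arctan2(-v[0],v[1])))
cropg('t18',100,170,80,65,8,'t18c')
E
```

```text
[[ 0.5708 -0.2164  0.045 ]
 [ 0.5694 -0.3005  0.045 ]
 [ 0.5209 -0.2153  0.045 ]
 [ 0.5196 -0.2994  0.045 ]] [ 0.54517231 -0.25788031  0.045     ]
tongs [ 0.54489913 -0.25599093  0.1344    ]
-0.9281443957446918
```

View pics/t18c.png

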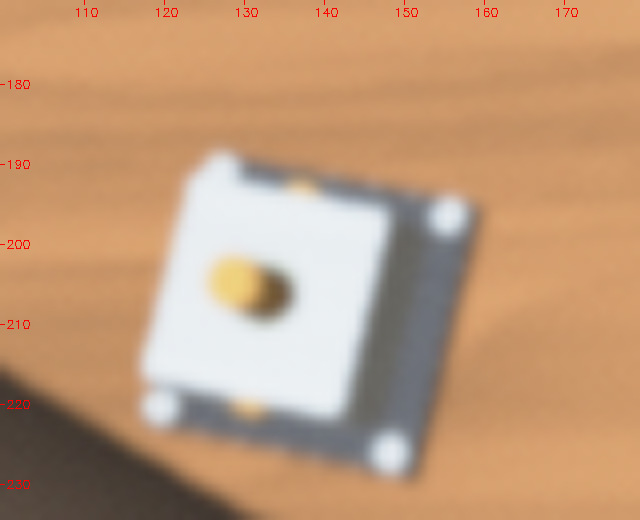

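Call:
{"name": "arm_command", "arguments": {"plan": "164 0.03 0.001 0.0003 0 0 0;164 0.06 0.001 0.0003 0 0 0;164 0.08 0.001 0.0003 0 0 0;164 0.08 0.001 0.0003 0 0 0;164 0.08 0.001 0.0003 0 0 0"}}

```text
clock: 28.95
position: [0.5453, -0.2595, 0.32]
tcp_rot: [0.707, -0.006, -0.707, -0.006]
ft_force: [-0.2, 0.9, -1.9]
opening: 0.0339
```

```bash
python3 - <<'E'
from h import *
snap('wrist','w19');cropg('w19',190,140,140,110,5,'w19c')
s=manip.observe(); print(s['position'],s['opening'],s['ft_force'].round(1))
E
```

```text
[ 0.54529743 -0.25952095  0.3201916 ] 0.03408756410048936 [-0.5 -0.8 -0.7]
```

View pics/w19c.png

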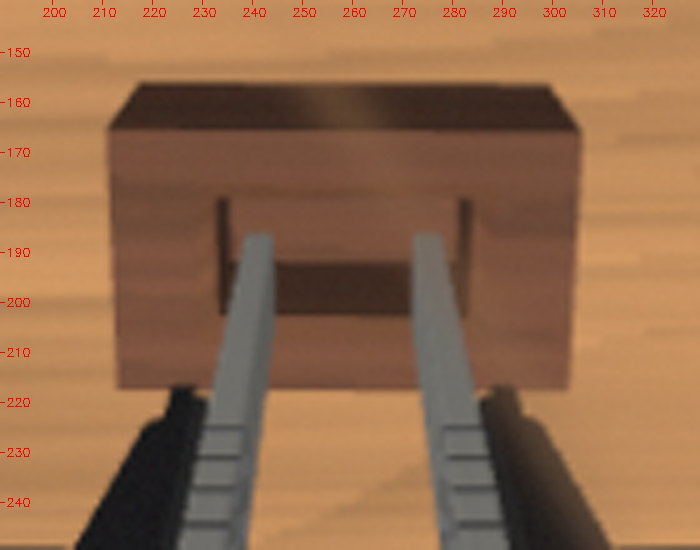

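Call:
{"name": "arm_command", "arguments": {"plan": "164 0.01 0 0 0 0 0;164 0.02 0 0 0 0 0;164 0.03 0 0 0 0 0;164 0.04 0 0 0 0 0;164 0.044 0 0 0 0 0;164 0.0465 0 0 0 0 0;164 0.0465 0 0 0 0 0;164 0.0465 0 0 0 0 0"}}

```text
clock: 30.0
position: [0.5451, -0.2595, 0.2728]
tcp_rot: [0.707, -0.006, -0.707, -0.006]
ft_force: [-0.2, -0.1, -1.4]
opening: 0.0341
```

```bash
python3 - <<'E'
from h import *
snap('wrist','w20');cropg('w20',190,150,140,110,5,'w20c')
s=manip.observe(); print(s['position'],s['opening'],s['ft_force'].round(1))
E
```

```text
[ 0.5451119  -0.25946547  0.27279793] 0.034163274959994695 [ 0.5  0.6 -1.1]
```

View pics/w20c.png

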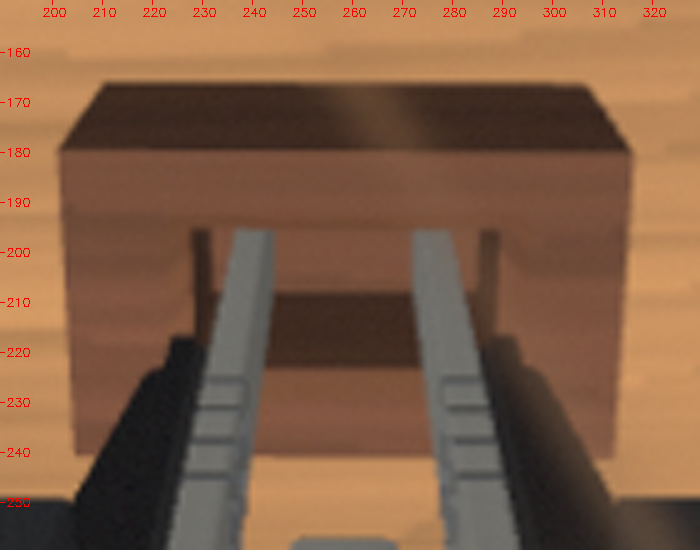

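Call:
{"name": "arm_command", "arguments": {"plan": "158 0.0005 0 0 0 0 0;152 0.0005 0 0 0 0 0;146 0.0005 0 0 0 0 0;140 0.0005 0 0 0 0 0;130 0.0005 0 0 0 0 0;100 0.0005 0 0 0 0 0;60 0.0005 0 0 0 0 0;60 0.0005 0 0 0 0 0;60 0.0005 0 0 0 0 0;60 -0.02 0 0 0 0 0;60 -0.06 0 0 0 0 0;60 -0.11 0 0 0 0 0;60 -0.15 0 0 0 0 0;60 -0.15 0 0 0 0 0;60 -0.15 0 0 0 0 0;60 -0.15 0 0 0 0 0"}}

```text
clock: 32.05
position: [0.5451, -0.2594, 0.4212]
tcp_rot: [-0.706, 0.006, 0.708, 0.006]
ft_force: [-0.6, -0.3, -0.4]
opening: 0.0726
```

```bash
python3 - <<'E'
from h import *
snap('wrist','w21');cropg('w21',190,120,140,110,5,'w21c');snap('scene','s21');cropg('s21',145,120,65,80,7,'s21c')
s=manip.observe(); print(s['clock'],s['position'],s['opening'],s['ft_force'].round(1))
E
```

```text
32.15 [ 0.54517694 -0.25947929  0.42150815] 0.0727904760192748 [ 0.9 -1.2 -0. ]
```

View pics/w21c.png

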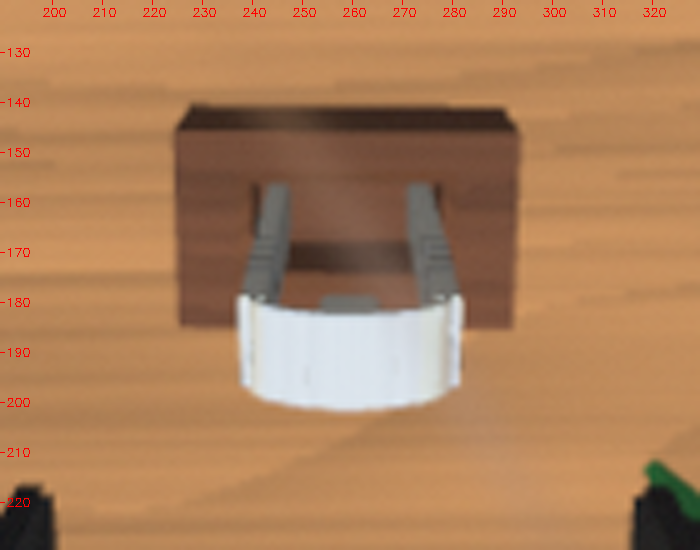

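View pics/s21c.png

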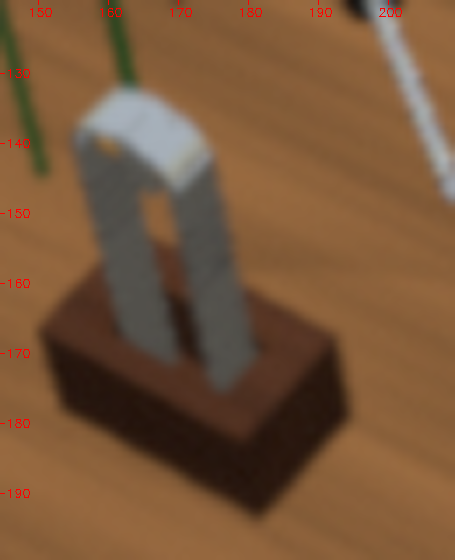

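```bash
python3 - <<'E'
from h import *
c=load('w16');d=load('w15');f=lambda x,y:(190+x/5-.5,110+y/5-.5)
print('plug top',tri([(c,f(343,376)),(d,f(344,465)),]))
print(manip.close_job())
E
```

```text
plug top (array([0.50618472, 0.24482839, 0.07420918]), [4.8342441043970956e-05, 4.834244104396971e-05])
the job is handed in; nothing more can be done
None
```

The job is handed in. The plug sits pushed home in the lock, and the tongs are back upright in their stand. I used about 32 s of the 70 s. `close_job` gives no verdict, so what follows rests on my own checks.

**What I did**
- I took the steel tongs, gripped the top 14 mm or so of the tall plug and lifted it out of the tray. The fingers held only the tongs.
- I lowered it into the bore in small steps. Sliding past the balls took about 4–5 N, and the force then rose sharply at the seat.
- I bore down there until the push was about 11 N above the sliding drag, held it, then let go.
- I pushed the top down again with the shut tongs, about 12 N in all, and found the plug still at the seat.

**Last checks**
- **Plug:** the tool height at which it bottomed puts its foot about 21 mm above the table. The only camera measurement, taken before the final push with the shut tongs, puts its top at 74 mm, so the foot at about 24 mm. The two differ by about 3 mm, but both are under the 28 mm limit.
- **Centring:** the plug looked upright and centred in the bore in the wrist, scene and top views. I took no final tilt measurement.
- **Tongs:** they stand open and upright in the pocket, looking as they did at the start, and the gripper is clear above them. I judged this by eye.
- **Spares and bystanders:** they showed no movement in the views I took, but I did not measure them.

**Disagreement:** the wrist camera read about 2–4 mm different in y from the top and scene cameras. I therefore relied on positions measured within one picture for both placings.

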